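Load the autoclave carrier and set the jar lid to vent

TASK

Finish loading this carrier for the autoclave: first take the empty test tube out of the wooden rack and stand it, foot down, in the free socket of the white block, beside the tube that already stands there. Then screw the jar's lid clockwise all the way down until it stops, back it off a quarter turn so that the jar can vent, and finish with the gripper still holding the lid there (do not let go: I will tape it). Leave the flask, the beaker and the roll of tape alone.

Things in the scene. Friction and masses are not known exactly. Their poses are not given: they have to be found in the camera images.
- carrier: autoclave carrier, fixed to the bench: steel tray plate 100 x 230 mm (x by y), its top 8 mm above the bench. Origin under the plate's centre on the bench; z up. It carries the jar, on its axis at (0, +50, 0) mm of this frame, in a clamp ring (68 mm outside, 34 mm high over the bench), and a white socket block 96 x 46 mm (x by y), centred at (0, -80) mm, top 58 mm over the bench
- socket_near (a point): centre of the mouth of the free socket, at the carrier's -x side: round hole of 28 mm diameter with a sharp edge, 50 mm deep, in the top of the white block; floor 50 mm below this point. The axes of the two sockets are 54 mm apart along the carrier's x
- socket_far (a point): centre of the mouth of the other socket (carrier's +x side), of the same size; a test tube already stands in it, its top 138 mm over the bench
- jar: glass sample jar 55 mm in diameter with a black screw lid, 82 mm tall, clamped upright in the carrier's ring so that it neither turns nor lifts. Origin at the centre of its underside (8 mm over the bench)
- lid_mid (a point): centre of the black lid with its ribbed grip band, half-way up it, on its axis. The lid is a round disc 60 mm in diameter and 16 mm high, the jar just below it 56 mm in diameter; the lid's top lies 91 mm over the bench when screwed down. Grip it across its diameter, any direction
- jar_lid (a joint): angle of the lid (rad): 0 = bottomed out on its thread (a hard stop); grows as it is unscrewed, counterclockwise seen from above (limit 5.2). It starts loose, 1.7 to 2.6 rad above the stop. The lid rises 0.64 mm per rad; turning takes about 0.02 N m and it stays where it is left. It cannot be lifted off
- wood_rack: wooden test-tube rack 50 x 225 x 85 mm, fixed to the bench; origin under its centre, its long side along its own y, six holes in a row along y. The board with the holes is 58 to 67 mm above the bench, the two end walls reach 85 mm
- tube_a_mid (a point): centre of the one tube in the rack, an empty clear glass test tube, 20 mm in diameter, 130 mm long, 20 g, half-way up (65 mm above its foot). It stands upright in the rack, foot 10 mm over the bench, top 140 mm over the bench, 46 mm from the rack's centre on the +y side; little play in its hole (under 1 mm), so lift it straight up
- tube_b_mid (a point): centre, half-way up, of the second test tube (same size as tube_a), which already stands loose in socket_far and has to stay there
- by_flask: bystander: conical flask, 61 mm wide, 99 mm tall; leave alone
- by_beaker: bystander: small beaker, 61 mm wide, 68 mm tall; leave alone
- by_tape: bystander: roll of tape, 96 mm wide, 48 mm high; leave alone
- shelf_upright (a point): middle of the front face of the fixed upright of the bench's shelf, 0.2 m over the bench; the upright is 84 mm wide (y) and 42 mm deep, and taller than the work: carry the tubes past in front of it
There are look-alikes about, which are no part of the job. Leave any pink or red look-alike of the part that bears tube_a_mid alone.

How it is judged:
On the way, in this order (a step that is already met when the one before it is completed fails the run):
1. the tube from the rack stands in the free socket, beside the other tube (horizontal distance between tube_a_mid and socket_near below 0.015 m and z of tube_a_mid in the frame of socket_near below 0.027 m and angle between each of tube_a_mid, tube_b_mid's own z axis and vertical below 0.25 rad and horizontal distance between tube_b_mid and socket_far below 0.015 m and z of tube_b_mid in the frame of socket_far below 0.027 m), for 0.2 s.
2. the lid is screwed down to its stop (within 0.12 rad) (value of joint jar_lid below 0.12 rad), for 0.1 s.
At the end, for the whole second after the job is handed in: A tube in each socket (within 12 mm of the floor, 15 mm of the axis, tilt under 0.25 rad); lid a quarter turn back from its stop (1.2 to 1.95 rad, about 90 +/- 20 degrees) and still; fingers still grip it (over 2 N, grasp point within 35 mm of the lid's centre) (all of step 1 and value of joint jar_lid between 1.2 and 1.95 rad and velocity of joint jar_lid between -0.1 and 0.1 rad/s and contact force between the fingers and jar above 2 N and distance between the grasp point and lid_mid below 0.035 m); the arm keeps its last pose, push and grip.
It fails at once if the flask, the beaker or the tape roll was moved more than 25 mm (distance of any of by_flask, by_beaker, by_tape from where it was at the start of the episode above 0.025 m).
It fails at once if a tube was tipped over (angle between any of tube_a_mid, tube_b_mid's own z axis and vertical above 0.9 rad).
It also fails if it takes over 58 s, if anything falls off the work surface, if the arm or the gripper's body presses on something with over 40 N, if the wrist force passes 120 N, or if a joint passes its speed limit or range.

ROBOT

A 6-joint arm with a two-finger parallel gripper is mounted at the origin on a cart in front of the work surface, level with it; the furniture and walls round the work are solid. World frame = base frame: x ahead of the robot, y to its left, z up, the work surface at z = 0. Lengths are in m, angles in rad, forces in N, time in s.
With the tool pointing down it reaches from about 0.25 to 0.775 m from the base axis. Payload 4 kg.
Tool frame: the origin (TCP) lies at the very end of the fingers, on their centre line; the grasp point (between the pads) lies 19 mm behind it; z points along the fingers, y is the line along which they close (so a half turn about z gives the same grasp; the last joint's range is limited). The gripper opens to 94 mm and grips with 3 to 60 N. Pads are 16 mm wide; open, the fingers measure 119 mm over their backs; the gripper's body (75 mm by 177 mm) begins 78 mm behind the grasp point.
Start: joints at [1.013, 0.087, 1.371, -0, 1.684, -0.103], TCP at [0.242, 0.494, 0.206] pointing down, gripper open.
Joint ranges: [-3.1, 3.1], [-0.76, 2.03], [0.27, 2.55], [-1.08, 4.22], [0.17, 2.65], [-2.57, 2.57]. Speed limits (rad/s): [2.79, 2.79, 3.14, 3.14, 3.14, 3.14].

INTERFACE

Orientations are given as [roll, pitch, yaw] about the fixed x, y, z axes, in that order (R = Rz(yaw) Ry(pitch) Rx(roll)).
In Python, from bench import robot, snapshot, finder gives the robot as it stands.
- The arm moves only by the tool drive_tool, never from a script. Its argument "deltas" is text: rows parted by semicolons, each of 7 numbers parted by spaces: the shift along the tool's x, y, z each as a share of 100 mm, from -1 to 1, then the turn, a rotation vector about the tool's x, y, z each as a share of 90 degrees, from -1 to 1, then the finger opening in mm, from 0 to 94. In form: tx ty tz rx ry rz gripper; .... A call has 1 to 5 rows; each row is the pose to reach, as a shift and turn from the pose commanded when the call began, along the tool's axes at that moment; what a row does not reach only later rows make up. A row lasts 1/10 s, in which the tool goes at most 50 mm and 8.59 degrees, less where a joint would pass 70% of its speed; a pose out of reach is approached as far as the arm can. A call with a number of a shift or a turn outside -1 to 1 is refused whole. A call with a gripper value outside its range is refused whole. The fingers move at their own pace and stop on an object; the grip force is fixed at half the most. Time passes only in rows, so rows that repeat a pose let the fingers close. It gives the time, the measured TCP pose, the force, the opening and the grip force at its end, in the units of the state.
- robot.get_obs(): the state, without advancing time (a new reading comes with each control period).
- snapshot(name): name is "scene" or "top"; returns a dict with "img" (420x560x3 uint8, red, green, blue), "fx", "fy", "cx", "cy" (pixels), "T" (4x4, takes a point from camera to world coordinates). Camera axes: x right, y up, looking along -z (the intrinsics and any distortion apply to the point x, -y, -z); pixel columns grow to the right and rows downward; lengths in m; the calibration is good to about 2 mm. A picture is of the moment at which its call begins. There is no depth.
- robot.close_job(): hands the job in; it is judged then, once.
Trained networks look in the newest picture that a camera, given by its name, has taken for a name from the list of things; names that differ only in an ending like _2 or _b are one class to them, and where a whole thing is asked for, a point or a joint stands for the part that bears it (a point fixed in the world has none). Each returns a list of dicts, best first, with "confidence" (0 to 1); they miss things now and then, are a little off and sometimes report something else, mostly with a low value. They report only what shows in the picture. A call takes as long as a camera call. They do not tell look-alikes from the thing itself.
- finder.look_for(camera, thing): "xy" ([column, row] in pixels, amid what is visible of it).
- finder.masks_of(camera, thing): "region" (420x560 bool, what is visible of it) and "xy" ([column, row] in pixels, amid what is visible of it).
- finder.landmark_of(camera, thing): "xy" ([column, row] in pixels: a listed point, or the origin of a listed thing).
The state is a dict: "time": time; "joint_positions": joint angles; "qvel": joint speeds; "joint_torque": joint torques, N m; "tool_pos": TCP position; "ee_rot": TCP orientation; "wrist_force": force on the tool from outside, world axes, zero at the start; "wrist_torque": the same for the moment, N m; "width": finger opening in m; "finger_force": force on a finger pad.
Only numpy, scipy, OpenCV 4.12 (cv2) and the standard library are available. Lean on these libraries where they do the work, as an engineer would, in place of code of your own. Each camera call takes 0.05 s, during which the arm holds its last target. There are 200 camera calls.

## Working session

There is one attempt and no reset: what is moved stays moved. The work goes in short steps, Python scripts to look and compute and a tool call to move; the robot and the scene stay as the last step left them, time stands still between calls to the robot, and variables do not carry over. Pictures are saved under pics/ and viewed, at most 10 in all, crops included, and the job is handed in when it is done.

Besides the shell and the picture viewer there is one more tool, called as name(argument=value, ...) on one line, values as JSON. drive_tool: Moves the arm, as the interface text tells. Shift numbers are shares of 100 mm and turn numbers shares of 90 degrees, none past 1 either way. Its arguments: {"type":"object","properties":{"deltas":{"type":"string"}},"required":["deltas"]}

```bash
mkdir -p pics; ls; cat > h.py <<'E'
from bench import robot, snapshot, finder
import numpy as np, cv2
def ray(s,xy):
    u,v=xy; d=np.array([(u-s["cx"])/s["fx"],-(v-s["cy"])/s["fy"],-1.0]); T=np.array(s["T"])
    return T[:3,3],T[:3,:3]@d
def atz(s,xy,z):
    o,d=ray(s,xy); return o+d*(z-o[2])/d[2]
def proj(s,p):
    T=np.array(s["T"]); q=T[:3,:3].T@(np.array(p)-T[:3,3]); return np.array([s["cx"]-s["fx"]*q[0]/q[2], s["cy"]+s["fy"]*q[1]/q[2]])
E
python3 - <<'E'
from h import *
for c in ("scene","top"):
    s=snapshot(c); cv2.imwrite(f"pics/{c}0.png",s["img"][:,:,::-1])
    print(c,[k for k in s],s["fx"],s["cx"],s["cy"],np.round(s["T"],3).tolist())
    for n,z in [("carrier",0),("socket_near",.058),("socket_far",.058),("lid_mid",.083),("jar",.008),("wood_rack",0),("tube_a_mid",.075),("tube_b_mid",.073),("by_flask",0),("by_beaker",0),("by_tape",0),("shelf_upright",.2)]:
        for r in finder.landmark_of(c,n)[:3]: print(n,np.round(r["xy"],1),round(r["confidence"],2),np.round(atz(s,r["xy"],z),3))
o=robot.get_obs(); print({k:np.round(v,3).tolist() for k,v in o.items()})
E
```

```text
pics
scene ['img', 'fx', 'fy', 'cx', 'cy', 'T'] 419.29071108640807 274.4474547928575 207.9222606916951 [[0.638, 0.458, -0.619, -0.255], [-0.77, 0.381, -0.511, -0.74], [0.002, 0.803, 0.596, 0.959], [0.0, 0.0, 0.0, 1.0]]
carrier [327.1 285.4] 0.89 [ 0.538 -0.296  0.   ]
socket_far [360.9 287.8] 0.87 [ 0.544 -0.403  0.058]
lid_mid [320.6 259.3] 0.67 [ 0.545 -0.261  0.083]
jar [330.6 289.6] 0.74 [ 0.524 -0.318  0.008]
jar [319.2 279.4] 0.67 [ 0.536 -0.267  0.008]
wood_rack [259.6 251.5] 0.87 [ 0.52  -0.036  0.   ]
wood_rack [245.6 224. ] 0.73 [0.599 0.101 0.   ]
wood_rack [319.8 276.2] 0.43 [ 0.555 -0.257  0.   ]
tube_a_mid [264.9 211.2] 0.69 [0.628 0.032 0.075]
tube_a_mid [245.5 225.4] 0.55 [0.526 0.03  0.075]
tube_a_mid [271.9 220.9] 0.47 [ 0.602 -0.022  0.075]
tube_b_mid [361.4 282.1] 0.62 [ 0.551 -0.399  0.073]
tube_b_mid [317.1 280.4] 0.57 [ 0.475 -0.297  0.073]
by_flask [265.3 209.4] 0.67 [0.712 0.104 0.   ]
by_beaker [197.5 227.4] 0.86 [0.473 0.221 0.   ]
by_tape [172.9 204. ] 0.82 [0.509 0.403 0.   ]
shelf_upright [312.6 201.9] 0.76 [ 0.634 -0.16   0.2  ]
top ['img', 'fx', 'fy', 
[... 660 characters left out ...]
[266.7 226.1] 0.45 [0.526 0.023 0.075]
tube_a_mid [260.  198.8] 0.45 [0.618 0.045 0.075]
tube_b_mid [390.4 218.5] 0.52 [ 0.551 -0.389  0.073]
by_flask [242.3 176.8] 0.54 [0.702 0.111 0.   ]
by_beaker [208.9 241.4] 0.78 [0.476 0.227 0.   ]
by_beaker [243.1 173.5] 0.42 [0.714 0.108 0.   ]
by_tape [162.8 237.9] 0.84 [0.489 0.388 0.   ]
{'time': 1.3, 'joint_positions': [1.013, 0.087, 1.371, 0.0, 1.684, -0.103], 'qvel': [0.0, 0.0, -0.0, 0.001, 0.0, 0.002], 'joint_torque': [0.0, -34.004, -30.26, 0.072, 0.024, -0.0], 'tool_pos': [0.242, 0.494, 0.205], 'ee_rot': [3.141, 0.0, 2.687], 'wrist_force': [-0.158, -0.621, -0.334], 'wrist_torque': [-0.035, -0.019, 0.058], 'finger_force': 0.0, 'width': 0.094}
```

```bash
python3 - <<'E'
import cv2
a=cv2.imread("pics/scene0.png")[150:330,140:400]; cv2.imwrite("pics/a.png",cv2.resize(a,(780,540),interpolation=2))
a=cv2.imread("pics/top0.png")[140:280,220:420]; cv2.imwrite("pics/b.png",cv2.resize(a,(800,560),interpolation=2))
E
```

```text
(no output)
```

View pics/a.png

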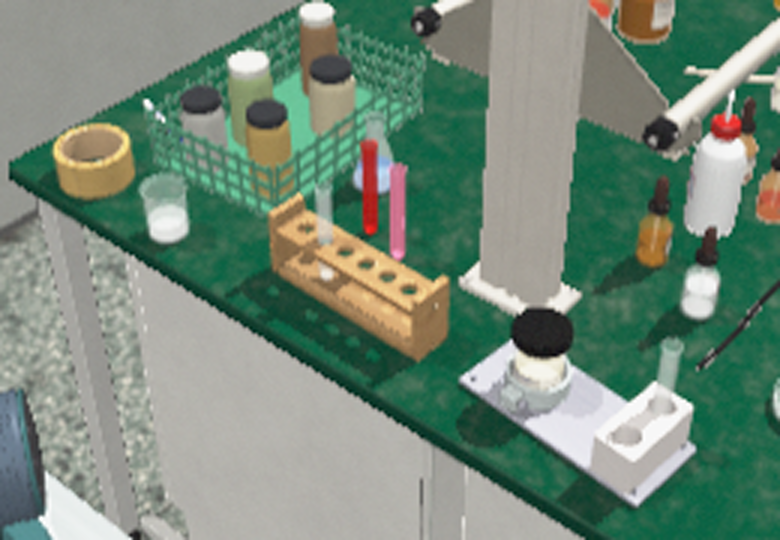

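View pics/b.png

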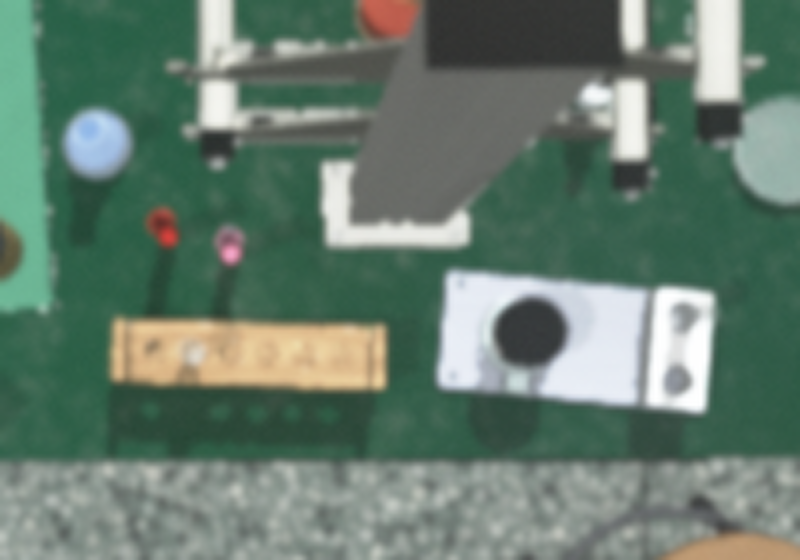

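The scene picture shows the clear tube in the rack at about (248,222), with the red and pink look-alikes behind it. The free socket is at (349,293) and the black lid at (321,260). In the top picture the tube is at (268,228), the lid at (352,223) and the free socket at (389,235). Next I'll refine these by segmentation.

```bash
python3 - <<'E'
from h import *
from scipy.optimize import least_squares
s=snapshot("top"); im=s["img"].astype(int)
def comp(m,box):
    x0,y0,x1,y1=box; k=np.zeros(m.shape,np.uint8); k[y0:y1,x0:x1]=m[y0:y1,x0:x1]
    n,l,st,c=cv2.connectedComponentsWithStats(k); i=1+np.argmax(st[1:,4]); return (l==i).astype(np.uint8),c[i],st[i,4]
hsv=cv2.cvtColor(s["img"],cv2.COLOR_RGB2HSV).astype(int)
def rect(m,z):
    pts=np.argwhere(m)[:,::-1].astype(float)
    c=cv2.findContours(m,0,1)[0]; c=max(c,key=len)[:,0].astype(float)
    w=np.array([atz(s,p,z)[:2] for p in c]); return cv2.minAreaRect((w*1000).astype(np.float32))
m,c,a=comp(im.max(2)<70,(335,205,372,245)); print("lid",c,a,atz(s,c,.092))
wood=(hsv[...,0]<25)&(hsv[...,1]>70)&(im[...,0]>110)
m,c,a=comp(wood,(240,210,325,245)); m=cv2.morphologyEx(m,3,np.ones((5,5),np.uint8)); print("rack",c,a,rect(m,.067),rect(m,.085))
plate=(hsv[...,1]<60)&(im.min(2)>150)
m,c,a=comp(plate,(325,200,405,250)); m=cv2.morphologyEx(m,3,np.ones((7,7),np.uint8)); print("plate",a,rect(m,.008))
blk=(hsv[...,1]<22)&(im.min(2)>190)
m,c,a=comp(blk,(378,205,405,250)); m=cv2.morphologyEx(m,3,np.ones((7,7),np.uint8)); print("block",a,rect(m,.058))
for cam in("scene","top"):
    t=snapshot(cam)
    for n in("tube_a_mid","tube_b_mid","lid_mid"):
        for r in finder.masks_of(cam,n)[:3]:
            g=r["region"]; ys,xs=np.where(g); print(cam,n,round(r["confidence"],2),np.round(r["xy"],1),g.sum(),xs.min(),xs.max(),ys.min(),ys.max(), t["img"][g].mean(0).round())
# predicted tube axis
for cam in("scene","top"):
    t=snapshot(cam); f=cv2.resize(t["img"],None,fx=8,fy=8,interpolation=2)
    def P(p): return tuple(int(v*8+3.5) for v in proj(t,p))
    u,v=proj(t,(.526,.023,.1)); u,v=int(u),int(v)
    q=f[(v-35)*8:(v+35)*8,(u-35)*8:(u+35)*8]; cv2.imwrite(f"pics/t_{cam}.png",q[:,:,::-1]); print(cam,"crop origin",u-35,v-35)
a=np.hstack([cv2.imread("pics/t_scene.png"),cv2.imread("pics/t_top.png")]); cv2.imwrite("pics/t.png",cv2.resize(a,(800,400),interpolation=3))
E
```

```text
lid [351.99428571 222.61714286] 175 [ 0.53649568 -0.25870801  0.092     ]
rack [282.5666982  228.33869442] 1057 ((518.9022216796875, -27.810684204101562), (228.80418395996094, 54.60649108886719), 87.84465026855469) ((518.4483032226562, -27.874542236328125), (226.25344848632812, 53.99778366088867), 87.84465789794922)
plate 1605 ((533.6494140625, -310.7410888671875), (233.7924041748047, 104.87674713134766), 84.23287200927734)
block 351 ((523.2261962890625, -389.03839111328125), (49.07526779174805, 99.842041015625), 84.46907806396484)
scene tube_a_mid 0.74 [263.8 212.3] 161 260 266 196 226 [173.  56.  55.]
scene tube_a_mid 0.66 [245.  220.6] 123 245 250 210 241 [165. 177. 161.]
scene tube_a_mid 0.64 [331.6 283.8] 2250 294 370 252 318 [185. 184. 185.]
scene tube_b_mid 0.49 [361.  275.5] 160 357 366 263 288 [167. 183. 173.]
scene lid_mid 0.62 [320.7 261.5] 283 310 329 252 268 [42. 42. 42.]
top tube_a_mid 0.53 [262.4 200.9] 37 258 263 193 200 [143.  62.  54.]
top tube_a_mid 0.38 [275.6 201. ] 45 274 279 197 205 [164. 119. 133.]
top tube_b_mid 0.4 [391.2 221. ] 50 388 397 216 221 [183. 189. 189.]
top lid_mid 0.69 [350.4 223.3] 285 343 362 214 232 [76. 81. 83.]
scene crop origin 211 185
top crop origin 231 190
```

View pics/t.png

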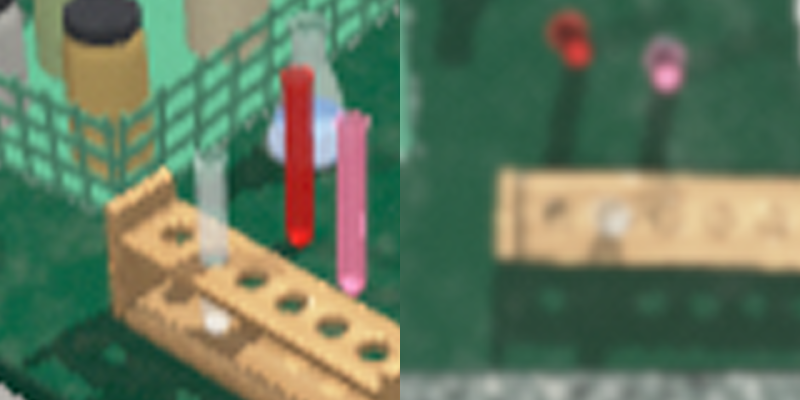

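```bash
python3 - <<'E'
from h import *
s=snapshot("scene"); t=snapshot("top")
print(atz(s,(248.2,229.2),.067),atz(s,(247.5,211.3),.14),atz(t,(268.,227.3),.12))
print("near",atz(s,(349,293),.058),atz(t,(389,235),.058))
# lid & block top in scene
hsv=cv2.cvtColor(s["img"],cv2.COLOR_RGB2HSV).astype(int)
m=np.zeros((420,560),np.uint8); m[245:275,305:335]=(s["img"].max(2)<75)[245:275,305:335]
ys,xs=np.where(m); print("lid scene",xs.mean(),ys.mean(),atz(s,(xs.mean(),ys.mean()),.087))
for c in (s,t):
  f=cv2.resize(c["img"],None,fx=8,fy=8,interpolation=2)
  def ci(p,r,col):
    w=np.array([proj(c,(p[0]+r*np.cos(a),p[1]+r*np.sin(a),p[2])) for a in np.linspace(0,6.3,40)])
    cv2.polylines(f,[((w+.5)*8).astype(np.int32)],False,col,1)
  ci((.497,-.3865,.058),.014,(255,0,0)); ci((.551,-.3917,.058),.014,(255,0,0)); ci((.537,-.2595,.093),.03,(255,0,0))
  ci((.5205,.0185,.067),.0105,(0,0,255));ci((.5205,.0185,.14),.01,(0,0,255))
  o=[]
  for p,col in(((.525,-.36,.06),0),((.5205,.0185,.1),1)):
    u,v=(proj(c,p)*8).astype(int); o.append(f[v-200:v+200,u-200:u+200])
  q=np.hstack(o); A=q if c is s else np.vstack([A,q])
cv2.imwrite("pics/o.png",cv2.resize(A,(600,600),interpolation=3)[:,:,::-1])
E
```

```text
[0.52441012 0.01677148 0.067     ] [0.52647955 0.01822517 0.14      ] [0.52114826 0.01712391 0.12      ]
near [ 0.50524045 -0.38714559  0.058     ] [ 0.49579238 -0.38705421  0.058     ]
lid scene 320.2775800711744 260.4626334519573 [ 0.53628078 -0.26489715  0.087     ]
```

View pics/o.png

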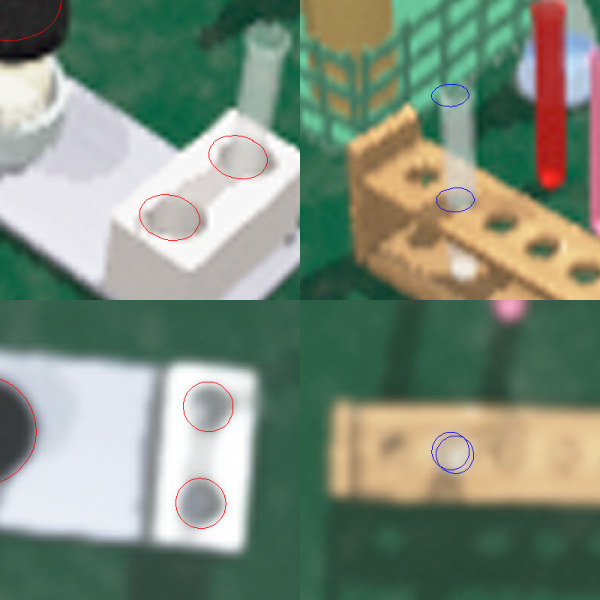

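The overlay fits to within about 2 mm. I'm taking tube a at (0.521, 0.018), the free socket at (0.498, -0.387) and the lid at (0.537, -0.261). Now moving: turn to yaw π and head for the rack.

drive_tool(deltas="-0.4 -0.26 0 0 0 -0.095 94; -0.8 -0.52 0 0 0 -0.19 94; -1 -0.664 0 0 0 -0.289 94; -1 -0.664 0 0 0 -0.289 94")

```text
time: 2.35
tool_pos: [0.3038, 0.3881, 0.2059]
ee_rot: [-3.141, 0.001, 3.139]
wrist_force: [-0.3, 0.2, 0.0]
width: 0.0939
finger_force: 0.0
```

drive_tool(deltas="-0.3 -0.5 0 0 0 0 94; -0.58 -1 0 0 0 0 94")

```text
time: 2.55
tool_pos: [0.3524, 0.3044, 0.2055]
ee_rot: [3.141, 0.0, -3.14]
wrist_force: [0.9, -0.0, 0.3]
width: 0.094
finger_force: 0.0
```

drive_tool(deltas="-0.3 -0.5 0 0 0 0 94; -0.58 -1 0 0 0 0 94")

```text
time: 2.75
tool_pos: [0.4034, 0.217, 0.2057]
ee_rot: [3.141, 0.001, 3.141]
wrist_force: [1.1, 0.1, 0.3]
width: 0.094
finger_force: 0.0
```

drive_tool(deltas="-0.3 -0.5 0 0 0 0 60; -0.58 -1 0 0 0 0 60")

```text
time: 2.95
tool_pos: [0.4539, 0.1304, 0.2058]
ee_rot: [3.14, 0.001, 3.14]
wrist_force: [0.8, 0.5, 0.6]
width: 0.0814
finger_force: 0.0
```

drive_tool(deltas="-0.25 -0.4 0 0 0 0 60; -0.43 -0.7 0 0 0 0 60; -0.43 -0.7 0 0 0 0 60; -0.43 -0.7 0 0 0 0 60")

```text
time: 3.35
tool_pos: [0.4962, 0.0616, 0.2052]
ee_rot: [3.14, -0.001, 3.139]
wrist_force: [-0.1, -0.8, -0.4]
width: 0.0603
finger_force: 0.0
```

drive_tool(deltas="-0.25 -0.44 0 0 0 0 60; -0.25 -0.44 0 0 0 0 60; -0.25 -0.44 0.2 0 0 0 60; -0.25 -0.44 0.2 0 0 0 60")

```text
time: 3.75
tool_pos: [0.5191, 0.019, 0.1831]
ee_rot: [3.14, -0.005, -3.141]
wrist_force: [-1.2, 0.6, -0.5]
width: 0.0597
finger_force: 0.0
```

```bash
python3 - <<'E'
from h import *
o=robot.get_obs(); print(o["tool_pos"])
s=snapshot("scene"); f=cv2.resize(s["img"],None,fx=6,fy=6,interpolation=2)
def P(p): return ((proj(s,p)+.5)*6).astype(int).tolist()
p=np.array(o["tool_pos"]); cv2.line(f,P(p),P([p[0],p[1],.075]),(255,0,0),1); 
u,v=P([p[0],p[1],.14]); cv2.imwrite("pics/c.png",f[v-280:v+280,u-300:u+300,::-1])
E
```

```text
[0.51912109 0.0189573  0.18306402]
```

View pics/c.png

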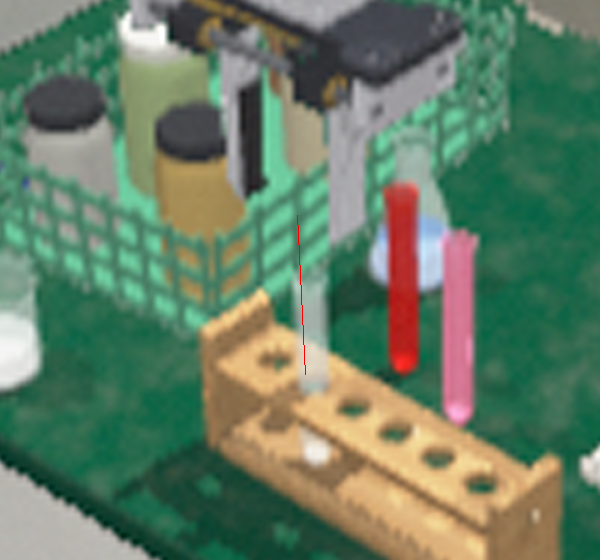

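The finger midpoint in the picture is at (300,215) and the tube axis is a few pixels to the right, which is about 3 mm. I'll correct by (+2.5, -2.5) mm, then descend and grip.

drive_tool(deltas="-0.025 -0.025 0.2 0 0 0 60; -0.025 -0.025 0.5 0 0 0 60; -0.025 -0.025 0.82 0 0 0 60; -0.025 -0.025 0.82 0 0 0 60")

```text
time: 4.2
tool_pos: [0.52, 0.0162, 0.0995]
ee_rot: [3.14, -0.009, -3.141]
wrist_force: [-0.8, 0.2, -0.2]
width: 0.06
finger_force: 0.0
```

drive_tool(deltas="0 0 0 0 0 0 30; 0 0 0 0 0 0 26; 0 0 0 0 0 0 24; 0 0 0 0 0 0 23")

```text
time: 4.6
tool_pos: [0.5244, 0.0147, 0.1053]
ee_rot: [-3.141, 0.003, 3.141]
wrist_force: [0.0, 0.3, -0.4]
width: 0.0318
finger_force: 0.0
```

drive_tool(deltas="0 0 0 0 0 0 20; 0 0 0 0 0 0 15; 0 0 0 0 0 0 10; 0 0 0 0 0 0 5; 0 0 0 0 0 0 5")

```text
time: 5.1
tool_pos: [0.5239, 0.0152, 0.1041]
ee_rot: [3.14, 0.001, 3.141]
wrist_force: [0.6, 2.3, 3.3]
width: 0.0199
finger_force: 29.9
```

drive_tool(deltas="0 0 -0.1 0 0 0 5; 0 0 -0.3 0 0 0 5; 0 0 -0.6 0 0 0 5; 0 0 -0.9 0 0 0 5; 0 0 -1 0 0 0 5")

```text
time: 5.6
tool_pos: [0.5247, 0.0137, 0.2072]
ee_rot: [-3.139, 0.005, 3.14]
wrist_force: [0.0, -0.3, 0.2]
width: 0.0199
finger_force: 30.0
```

drive_tool(deltas="0 0 -0.1 0 0 0 5; 0 0 -0.2 0 0 0 5; 0 0 -0.2 0 0 0 5; 0 0 -0.2 0 0 0 5")

```text
time: 6.0
tool_pos: [0.5231, 0.0145, 0.2225]
ee_rot: [-3.142, -0.002, 3.141]
wrist_force: [-0.3, 0.4, -0.9]
width: 0.0202
finger_force: 30.0
```

drive_tool(deltas="0.1 -0.4 0 0 0 0 5; 0.2 -0.8 0 0 0 0 5; 0.25 -1 0 0 0 0 5")

```text
time: 6.3
tool_pos: [0.497, -0.0874, 0.222]
ee_rot: [-3.141, -0.003, 3.139]
wrist_force: [-0.2, 0.2, -0.4]
width: 0.0201
finger_force: 30.0
```

drive_tool(deltas="0 -0.4 0 0 0 0 5; 0 -0.8 0 0 0 0 5; 0 -1 0 0 0 0 5")

```text
time: 6.6
tool_pos: [0.4972, -0.1879, 0.2218]
ee_rot: [3.141, -0.003, 3.138]
wrist_force: [0.0, -0.1, -0.1]
width: 0.02
finger_force: 30.0
```

drive_tool(deltas="0 -0.4 0 0 0 0 5; 0 -0.8 0 0 0 0 5; 0 -1 0 0 0 0 5")

```text
time: 6.9
tool_pos: [0.4972, -0.2878, 0.2215]
ee_rot: [3.14, -0.003, 3.138]
wrist_force: [-0.4, 0.8, -0.5]
width: 0.0202
finger_force: 30.0
```

drive_tool(deltas="0 -0.4 0 0 0 0 5; 0 -0.8 0 0 0 0 5; 0 -1 0 0 0 0 5; 0 -1 0 0 0 0 5; 0 -1 0 0 0 0 5")

```text
time: 7.4
tool_pos: [0.498, -0.3845, 0.2224]
ee_rot: [3.139, -0.001, 3.141]
wrist_force: [0.2, -0.2, -0.4]
width: 0.0202
finger_force: 30.0
```

```bash
python3 - <<'E'
from h import *
p=np.mean([(snapshot("top"),robot.get_obs()["tool_pos"])[1] for _ in range(4)],0); print(p, robot.get_obs()["joint_positions"])
o=[]
for c in("scene","top"):
  s=snapshot(c); f=cv2.resize(s["img"],None,fx=6,fy=6,interpolation=2)
  def P(q): return ((proj(s,q)+.5)*6).astype(int).tolist()
  cv2.line(f,P([p[0],p[1],.128]),P([p[0],p[1],.058]),(255,0,0),1)
  w=np.array([P((p[0]+.01*np.cos(a),p[1]+.01*np.sin(a),.058)) for a in np.linspace(0,6.3,40)]); cv2.polylines(f,[w.astype(np.int32)],False,(255,0,0),1)
  u,v=P([p[0],p[1],.12]); o.append(f[v-200:v+250,u-200:u+200])
cv2.imwrite("pics/d.png",np.hstack(o)[:,:,::-1])
E
```

```text
[ 0.49838931 -0.383853    0.22345035] [-7.46547150e-01  2.63214698e-01  1.13162923e+00  4.08119656e-04
  1.74654262e+00 -2.31820915e+00]
```

View pics/d.png

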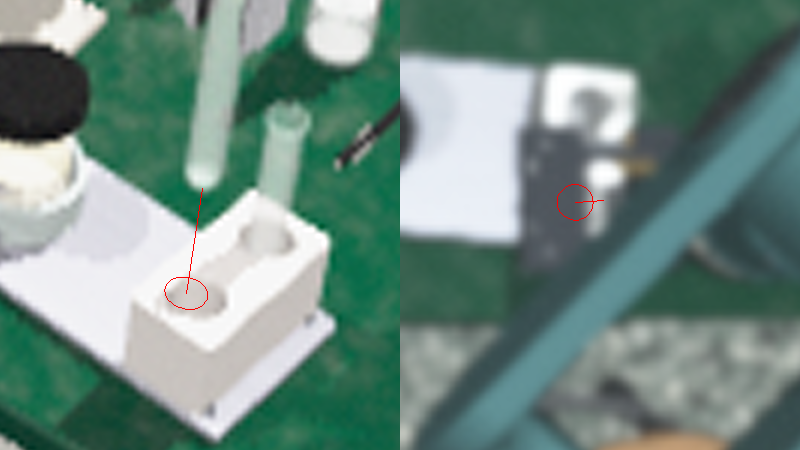

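The tube foot at (201,190) lies on the predicted axis. The hole centre is at (197,297) and the projected point at (187,293), so the tool has to go about 4 mm toward -y. Shifting and descending.

drive_tool(deltas="-0.005 -0.043 0.1 0 0 0 5; -0.005 -0.043 0.3 0 0 0 5; -0.005 -0.043 0.5 0 0 0 5; -0.005 -0.043 0.6 0 0 0 5; -0.005 -0.043 0.6 0 0 0 5")

```text
time: 8.2
tool_pos: [0.4977, -0.3888, 0.1607]
ee_rot: [3.138, -0.003, 3.141]
wrist_force: [-0.3, 0.9, -0.0]
width: 0.0196
finger_force: 30.0
```

drive_tool(deltas="0 0 0.1 0 0 0 5; 0 0 0.2 0 0 0 5; 0 0 0.3 0 0 0 5; 0 0 0.3 0 0 0 5; 0 0 0.3 0 0 0 5")

```text
time: 8.7
tool_pos: [0.4985, -0.3895, 0.1331]
ee_rot: [3.141, -0.0, 3.141]
wrist_force: [0.5, -0.4, -0.1]
width: 0.0198
finger_force: 30.0
```

drive_tool(deltas="0 0 0.1 0 0 0 5; 0 0 0.2 0 0 0 5; 0 0 0.27 0 0 0 5; 0 0 0.29 0 0 0 5; 0 0 0.29 0 0 0 5")

```text
time: 9.2
tool_pos: [0.4983, -0.3893, 0.1036]
ee_rot: [3.14, -0.001, 3.141]
wrist_force: [1.0, 0.8, -1.9]
width: 0.0198
finger_force: 30.0
```

```bash
python3 - <<'E'
from h import *
s=snapshot("scene");o=robot.get_obs(); print(o["tool_pos"],o["wrist_force"])
cv2.imwrite("pics/e.png",cv2.resize(s["img"][230:320,290:390],(600,540),interpolation=2)[:,:,::-1])
E
```

```text
[ 0.49853174 -0.38959164  0.10419045] [-0.07025473 -0.556999   -0.02686253]
```

View pics/e.png

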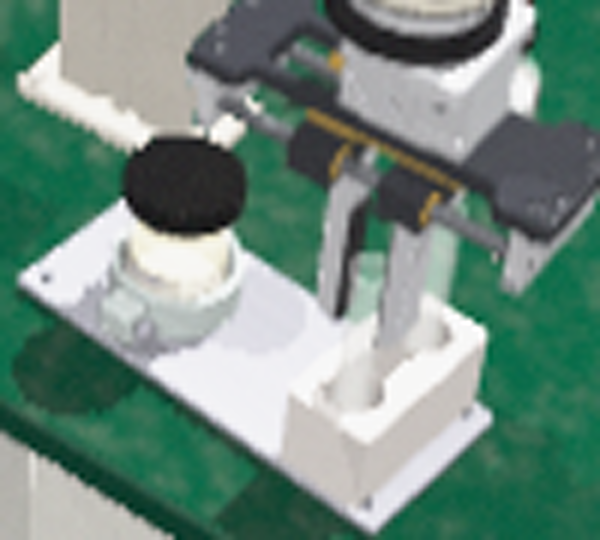

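The tube is down in the near socket at about (357,375) in the crop, and tube b is still standing. Release and rise.

drive_tool(deltas="0 0 0 0 0 0 24; 0 0 0 0 0 0 30; 0 0 0 0 0 0 40; 0 0 0 0 0 0 48; 0 0 0 0 0 0 48")

```text
time: 9.75
tool_pos: [0.4986, -0.3897, 0.1046]
ee_rot: [-3.141, 0.0, 3.141]
wrist_force: [-0.3, 0.1, -0.7]
width: 0.0471
finger_force: 0.0
```

drive_tool(deltas="0 0 -0.2 0 0 0 48; 0 0 -0.5 0 0 0 48; 0 0 -0.8 0 0 0 48; 0 0 -0.8 0 0 0 48; 0 0 -0.8 0 0 0 48")

```text
time: 10.25
tool_pos: [0.4989, -0.3899, 0.1852]
ee_rot: [-3.14, 0.001, 3.141]
wrist_force: [0.1, 0.2, -0.5]
width: 0.0478
finger_force: 0.0
```

```bash
python3 - <<'E'
from h import *
s=snapshot("scene");o=robot.get_obs(); print(o["tool_pos"],o["joint_positions"])
for n in("tube_b_mid","tube_a_mid"):
  for r in finder.landmark_of("scene",n)[:4]: print(n,r["confidence"],r["xy"],atz(s,r["xy"],.073))
cv2.imwrite("pics/f.png",cv2.resize(s["img"][230:320,290:390],(600,540),interpolation=2)[:,:,::-1])
E
```

```text
[ 0.49834017 -0.38939457  0.18353401] [-7.52969632e-01  2.77327051e-01  1.19342012e+00  1.23537812e-04
  1.67197956e+00 -2.32293209e+00]
tube_b_mid 0.52 [357.5, 280.4] [ 0.54938311 -0.38662062  0.073     ]
tube_a_mid 0.74 [346.1, 291.2] [ 0.49311867 -0.38327536  0.073     ]
tube_a_mid 0.72 [328.7, 285.6] [ 0.4796059  -0.33407502  0.073     ]
tube_a_mid 0.53 [270.9, 217.4] [ 0.61618889 -0.00521678  0.073     ]
```

View pics/f.png

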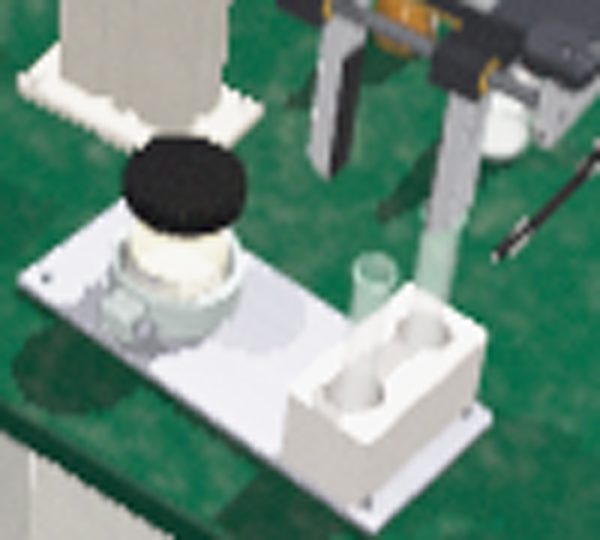

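Both tubes stand in their sockets. On to the lid.

drive_tool(deltas="-0.1 0.3 0 0 0 0 94; -0.25 0.7 0 0 0 0 94; -0.38 1 0 0 0 0 94; -0.38 1 0 0 0 0 94")

```text
time: 10.8
tool_pos: [0.5375, -0.2856, 0.1828]
ee_rot: [3.138, -0.002, -3.137]
wrist_force: [-1.1, -0.3, 0.8]
width: 0.0765
finger_force: 0.0
```

drive_tool(deltas="0 0.27 0 0 0 0 94; 0 0.27 0 0 0 0 94; 0 0.27 0.2 0 0 0 94; 0 0.27 0.5 0 0 0 94; 0 0.27 0.5 0 0 0 94")

```text
time: 11.3
tool_pos: [0.5335, -0.2622, 0.1286]
ee_rot: [3.137, -0.009, 3.14]
wrist_force: [0.2, -0.5, -0.8]
width: 0.0939
finger_force: 0.0
```

```bash
python3 - <<'E'
from h import *
p=np.mean([(snapshot("top"),robot.get_obs()["tool_pos"])[1] for _ in range(3)],0); print(p)
o=[]
for c in("scene","top"):
  s=snapshot(c); f=cv2.resize(s["img"],None,fx=6,fy=6,interpolation=2)
  def P(q): return ((proj(s,q)+.5)*6).astype(int).tolist()
  for z in(.0765,.0925):
    w=np.array([P((p[0]+.03*np.cos(a),p[1]+.03*np.sin(a),z)) for a in np.linspace(0,6.3,40)]); cv2.polylines(f,[w.astype(np.int32)],False,(255,0,0),1)
  u,v=P([p[0],p[1],.1]); o.append(f[v-200:v+200,u-200:u+200])
cv2.imwrite("pics/g.png",np.hstack(o)[:,:,::-1])
E
```

```text
[ 0.53570137 -0.2632712   0.13316434]
```

View pics/g.png

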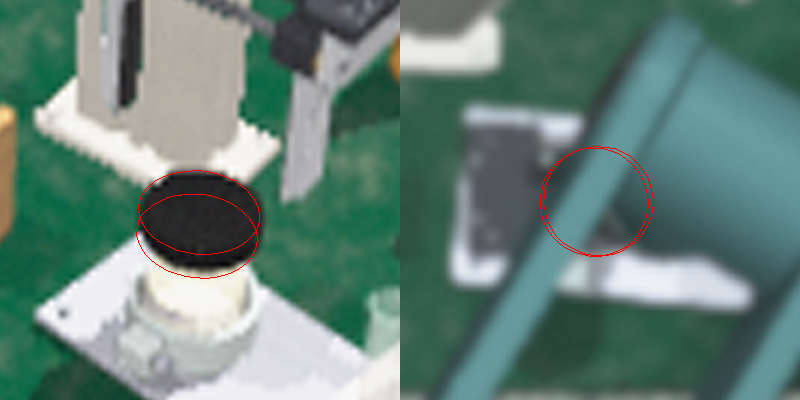

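The lid sits about 2–3 mm away from the camera relative to the tool axis, judging by the outline against the red circles. Small correction, then descend to z 0.066 and close.

drive_tool(deltas="-0.02 0.01 0.15 0 0 0 94; -0.02 0.01 0.4 0 0 0 94; -0.02 0.01 0.6 0 0 0 94; -0.02 0.01 0.67 0 0 0 94; -0.02 0.01 0.67 0 0 0 94")

```text
time: 12.05
tool_pos: [0.538, -0.2612, 0.0659]
ee_rot: [3.14, -0.002, 3.141]
wrist_force: [0.3, -0.1, 0.2]
width: 0.0937
finger_force: 0.0
```

drive_tool(deltas="0 0 0 0 0 0 75; 0 0 0 0 0 0 66; 0 0 0 0 0 0 64; 0 0 0 0 0 0 60; 0 0 0 0 0 0 56")

```text
time: 12.55
tool_pos: [0.5391, -0.2631, 0.0683]
ee_rot: [-3.138, 0.001, 3.141]
wrist_force: [0.4, -2.6, 0.9]
width: 0.0595
finger_force: 30.0
```

drive_tool(deltas="0 0 0 0 0 0 50; 0 0 0 0 0 0 45; 0 0 0 0 0 0 45; 0 0 0 0 0 0 45")

```text
time: 12.95
tool_pos: [0.5391, -0.263, 0.0682]
ee_rot: [-3.139, 0.001, 3.14]
wrist_force: [0.2, -5.7, 2.0]
width: 0.0594
finger_force: 30.0
```

drive_tool(deltas="0 -0.01 0 0 0 0.05 45; 0 -0.01 0 0 0 0.14 45; 0 -0.01 0 0 0 0.23 45; 0 -0.01 0 0 0 0.32 45; 0 -0.01 0 0 0 0.4 45")

```text
time: 13.45
tool_pos: [0.539, -0.2631, 0.0678]
ee_rot: [-3.141, 0.001, 2.507]
wrist_force: [0.9, -3.6, 0.9]
width: 0.0594
finger_force: 30.0
```

```bash
python3 -c "
from h import *
o=robot.get_obs(); print({k:np.round(o[k],3) for k in ('tool_pos','ee_rot','wrist_force','wrist_torque','joint_positions','width')})"
```

```text
{'tool_pos': array([ 0.539, -0.263,  0.068]), 'ee_rot': array([-3.141e+00,  1.000e-03,  2.507e+00]), 'wrist_force': array([ 0.924, -3.62 ,  0.93 ]), 'wrist_torque': array([-0.681, -0.069,  0.042]), 'joint_positions': array([-0.549,  0.26 ,  1.448, -0.   ,  1.433, -1.485]), 'width': np.float64(0.059)}
```

drive_tool(deltas="0 0 0 0 0 0.09 45; 0 0 0 0 0 0.18 45; 0 0 0 0 0 0.27 45; 0 0 0 0 0 0.36 45; 0 0 0 0 0 0.4 45")

```text
time: 13.95
tool_pos: [0.5389, -0.2631, 0.0675]
ee_rot: [3.141, 0.001, 1.88]
wrist_force: [0.1, -4.6, 0.8]
width: 0.0591
finger_force: 30.0
```

drive_tool(deltas="0 0 0 0 0 0.07 45; 0 0 0 0 0 0.13 45; 0 0 0 0 0 0.2 45; 0 0 0 0 0 0.2 45")

```text
time: 14.35
tool_pos: [0.5389, -0.2631, 0.0673]
ee_rot: [3.141, 0.001, 1.57]
wrist_force: [1.1, -4.2, -0.8]
width: 0.059
finger_force: 30.0
```

```bash
python3 -c "
from h import *
o=robot.get_obs(); print({k:np.round(o[k],3) for k in ('tool_pos','ee_rot','wrist_force','wrist_torque','joint_positions','width')})"
```

```text
{'tool_pos': array([ 0.539, -0.263,  0.067]), 'ee_rot': array([3.141e+00, 1.000e-03, 1.570e+00]), 'wrist_force': array([ 1.062, -4.242, -0.759]), 'wrist_torque': array([-0.911, -0.101, -0.015]), 'joint_positions': array([-0.549,  0.26 ,  1.449, -0.   ,  1.432, -0.548]), 'width': np.float64(0.059)}
```

drive_tool(deltas="0 0 0 0 0 0.07 45; 0 0 0 0 0 0.14 45; 0 0 0 0 0 0.14 45")

```text
time: 14.65
tool_pos: [0.5388, -0.2631, 0.0672]
ee_rot: [3.141, 0.001, 1.352]
wrist_force: [1.4, -4.9, -1.4]
width: 0.0592
finger_force: 30.0
```

```bash
cat > st.py <<'E'
from h import *
o=robot.get_obs(); print({k:np.round(o[k],3).tolist() for k in ('tool_pos','ee_rot','wrist_force','wrist_torque','joint_torque')})
E
python3 st.py
```

```text
{'tool_pos': [0.539, -0.263, 0.067], 'ee_rot': [3.141, 0.001, 1.352], 'wrist_force': [1.395, -4.855, -1.375], 'wrist_torque': [-0.993, -0.166, -0.052], 'joint_torque': [2.332, -40.195, -27.397, 1.221, 1.34, 0.466]}
```

drive_tool(deltas="0 0 0 0 0 0.07 45; 0 0 0 0 0 0.14 45; 0 0 0 0 0 0.14 45")

```text
time: 14.95
tool_pos: [0.5388, -0.2631, 0.0671]
ee_rot: [3.141, 0.0, 1.133]
wrist_force: [1.3, -5.5, -2.1]
width: 0.06
finger_force: 30.0
```

```bash
python3 st.py
```

```text
{'tool_pos': [0.539, -0.263, 0.067], 'ee_rot': [3.141, 0.0, 1.133], 'wrist_force': [1.349, -5.515, -2.056], 'wrist_torque': [-1.049, -0.299, 0.016], 'joint_torque': [2.339, -40.473, -27.546, 1.243, 1.399, 0.385]}
```

Turned 2.01 rad and no stop yet.

drive_tool(deltas="0 0 0 0 0 0.05 45; 0 0 0 0 0 0.1 45; 0 0 0 0 0 0.1 45")

```text
time: 15.25
tool_pos: [0.5388, -0.263, 0.067]
ee_rot: [3.141, 0.0, 0.976]
wrist_force: [0.7, -5.9, -2.2]
width: 0.0597
finger_force: 30.0
```

```bash
python3 st.py
```

```text
{'tool_pos': [0.539, -0.263, 0.067], 'ee_rot': [3.141, 0.0, 0.976], 'wrist_force': [0.674, -5.882, -2.247], 'wrist_torque': [-1.114, -0.28, -0.018], 'joint_torque': [2.33, -40.645, -27.642, 1.253, 1.428, 0.269]}
```

drive_tool(deltas="0 0 0 0 0 0.05 45; 0 0 0 0 0 0.1 45; 0 0 0 0 0 0.1 45")

```text
time: 15.55
tool_pos: [0.5388, -0.2631, 0.0669]
ee_rot: [3.141, 0.0, 0.819]
wrist_force: [2.6, -4.9, -3.0]
width: 0.0594
finger_force: 30.0
```

```bash
python3 st.py
```

```text
{'tool_pos': [0.539, -0.263, 0.067], 'ee_rot': [3.141, 0.0, 0.819], 'wrist_force': [2.559, -4.942, -2.998], 'wrist_torque': [-1.065, -0.313, -0.049], 'joint_torque': [2.314, -40.818, -27.737, 1.262, 1.454, 0.269]}
```

drive_tool(deltas="0 0 0 0 0 0.05 45; 0 0 0 0 0 0.1 45; 0 0 0 0 0 0.1 45")

```text
time: 15.85
tool_pos: [0.5388, -0.2631, 0.0668]
ee_rot: [3.141, 0.0, 0.662]
wrist_force: [1.1, -4.6, -2.9]
width: 0.0597
finger_force: 30.0
```

```bash
python3 st.py
```

```text
{'tool_pos': [0.539, -0.263, 0.067], 'ee_rot': [3.141, 0.0, 0.662], 'wrist_force': [1.09, -4.632, -2.946], 'wrist_torque': [-1.075, -0.234, -0.015], 'joint_torque': [2.298, -40.992, -27.83, 1.268, 1.477, 0.269]}
```

drive_tool(deltas="0 0 0 0 0 0.05 45; 0 0 0 0 0 0.1 45; 0 0 0 0 0 0.1 45")

```text
time: 16.15
tool_pos: [0.5392, -0.2627, 0.0668]
ee_rot: [3.141, -0.0, 0.509]
wrist_force: [2.9, -5.0, -3.2]
width: 0.0596
finger_force: 30.0
```

```bash
python3 st.py
```

```text
{'tool_pos': [0.539, -0.263, 0.067], 'ee_rot': [3.141, -0.0, 0.509], 'wrist_force': [2.924, -4.984, -3.198], 'wrist_torque': [-1.001, -0.349, 1.245], 'joint_torque': [0.683, -41.208, -27.677, 1.22, 1.635, 1.524]}
```

The torque jumped to 1.25 N m, so the lid is at its stop (about 2.6 rad turned). Now backing off a quarter turn.

drive_tool(deltas="0 0 0 0 0 0 45; 0 0 0 0 0 0 45")

```text
time: 16.35
tool_pos: [0.5392, -0.2628, 0.0668]
ee_rot: [3.141, -0.0, 0.51]
wrist_force: [2.5, -5.6, -2.2]
width: 0.0596
finger_force: 30.0
```

drive_tool(deltas="0 0 0 0 0 -0.07 45; 0 0 0 0 0 -0.15 45; 0 0 0 0 0 -0.23 45; 0 0 0 0 0 -0.31 45; 0 0 0 0 0 -0.4 45")

```text
time: 16.85
tool_pos: [0.539, -0.2626, 0.0671]
ee_rot: [3.141, -0.001, 1.14]
wrist_force: [1.3, -4.5, -0.4]
width: 0.0594
finger_force: 30.0
```

drive_tool(deltas="0 0 0 0 0 -0.08 45; 0 0 0 0 0 -0.16 45; 0 0 0 0 0 -0.24 45; 0 0 0 0 0 -0.32 45; 0 0 0 0 0 -0.4 45")

```text
time: 17.35
tool_pos: [0.5387, -0.2626, 0.0675]
ee_rot: [3.142, -0.0, 1.768]
wrist_force: [1.1, -4.2, 1.2]
width: 0.0594
finger_force: 30.0
```

drive_tool(deltas="0 0 0 0 0 -0.08 45; 0 0 0 0 0 -0.16 45; 0 0 0 0 0 -0.22 45; 0 0 0 0 0 -0.22 45; 0 0 0 0 0 -0.22 45")

```text
time: 17.85
tool_pos: [0.5386, -0.2627, 0.0677]
ee_rot: [-3.142, -0.0, 2.104]
wrist_force: [-1.1, -2.9, 0.8]
width: 0.0595
finger_force: 30.0
```

```bash
python3 st.py; python3 - <<'E'
from h import *
s=snapshot("scene"); cv2.imwrite("pics/z.png",cv2.resize(s["img"][210:320,270:400],(780,600),interpolation=2)[:,:,::-1])
E
```

```text
{'tool_pos': [0.539, -0.263, 0.068], 'ee_rot': [-3.142, -0.0, 2.104], 'wrist_force': [-1.078, -2.915, 0.803], 'wrist_torque': [-0.744, 0.069, 0.043], 'joint_torque': [1.963, -38.698, -27.031, 1.131, 0.663, -0.022]}
```

View pics/z.png

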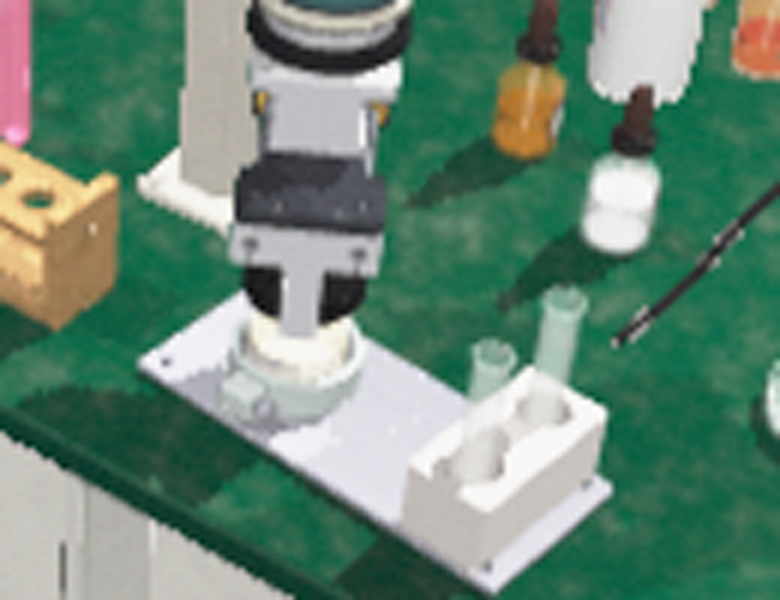

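The picture shows the gripper holding the lid at (305,290) and both tubes standing at (495,360) and (563,305). Handing in.

```bash
python3 -c "
from h import *
print(robot.close_job())"
```

```text
the job is handed in; nothing more can be done
None
```

The job is handed in, with no verdict returned: the tube stands in the free socket beside the other one, and the lid was screwed to its stop, backed off about 91° and is still held by the gripper.

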